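Load a shaft under the dial gauge of a sprung runout fixture

ROBOT

A 6-joint arm with a two-finger parallel gripper is mounted at the origin on the work surface. World frame = base frame: x ahead of the robot, y to its left, z up, the work surface at z = 0. Lengths are in mm, angles in rad, forces in N, time in s.
With the tool pointing down it reaches from about 275 to 1000 mm from the base axis. Payload 8.4 kg.
Tool frame: the origin (TCP) lies at the very end of the fingers, on their centre line; the grasp point (between the pads) lies 19 mm behind it; z points along the fingers, y is the line along which they close (so a half turn about z gives the same grasp; the last joint's range is limited). The gripper opens to 85 mm and grips with 20 to 120 N. Pads are 22 mm wide; open, the fingers measure 114 mm over their backs; the gripper's body (76 mm by 85 mm) begins 54 mm behind the grasp point. The pads swing forward as they close: fully open they stand 13 mm farther back than shut.
Start: joints at [-1.286, 0.353, 1.633, -0, 1.155, -0.002], TCP at [176.801, -599.474, 231.281] pointing down, gripper open.
Joint ranges: [-2.63, 2.63], [-0.92, 2.1], [0.06, 2.66], [-1.3, 4.44], [0, 2.69], [-3.02, 3.02]. Speed limits (rad/s): [2.22, 2.22, 2.79, 3.14, 3.14, 3.14].

INTERFACE

Orientations are given as a rotation vector (axis times angle).
In Python, from station import status, capture, order, models gives the robot as it stands.
- The arm moves only by the tool carry_out, never from a script. Its argument "steps" is a list of rows, each an object with "rot": the turn, a rotation vector about the tool's x, y, z in degrees, a list of three; "linear": the shift along the tool's x, y, z in m, a list of three; "claw": the gripper command: -1 is fully open, 1 is shut, values between are in proportion. A call has 1 to 5 rows; each row shifts and turns the commanded pose from where the row before left it, along the tool's axes as they then stand; what a row does not reach is not made up. A row lasts 1/12 s, in which the tool goes at most 41.7 mm and 7.16 degrees, less where a joint would pass 70% of its speed; a pose out of reach is approached as far as the arm can. A call is refused whole if a number of a shift passes 0.0417 or a number of a turn 7.16, either way. A call with a gripper value outside its range is refused whole. The fingers move at their own pace and stop on an object; "squeeze" is the grip in N (left out, the last holds). Time passes only in rows, so rows that do not move let the fingers close. It gives the time, the measured TCP pose, the force, the opening and the grip force at its end, in the units of the state.
- status.state(): the state, without advancing time (a new reading comes with each control period).
- capture(name): name is "scene" or "top"; returns a dict with "frame" (400x640x3 uint8, red, green, blue), "camera_matrix" (3x3 intrinsics, pixels), "dist_coeffs" ([k1, k2, p1, p2, k3] as OpenCV has them; the pictures are not rectified), "xyz" and "attitude" of the camera in the world. Camera axes: x right, y up, looking along -z (the intrinsics and any distortion apply to the point x, -y, -z); pixel columns grow to the right and rows downward; lengths in mm; the calibration is good to about 2 mm. A picture is of the moment at which its call begins. There is no depth.
- order.hand_in(): hands the job in; it is judged then, once.
Trained networks look in a picture, given as the dict that the camera call returned (one of the last four; its "shot" number tells which), for a name from the list of things; names that differ only in an ending like _2 or _b are one class to them, and where a whole thing is asked for, a point or a joint stands for the part that bears it (a point fixed in the world has none). Each returns a list of dicts, best first, with "score" (0 to 1); they miss things now and then, are a little off and sometimes report something else, mostly with a low value. They report only what shows in the picture. A call takes as long as a camera call. They do not tell look-alikes from the thing itself.
- models.find_in(target, picture): "rect" ([centre column, centre row, width, height] in pixels, round what is visible of it).
- models.tip_of(target, picture): "centre" ([column, row] in pixels: a listed point, or the origin of a listed thing).
The state is a dict: "t": time; "joint_pos": joint angles; "qvel": joint speeds; "effort": joint torques, N m; "tcp_pos": TCP position; "ee_rot": TCP orientation; "force": force on the tool from outside, world axes, zero at the start; "torque": the same for the moment, N m; "opening": finger opening in mm; "gripper_force": force on a finger pad.
Only numpy, scipy, OpenCV 4.12 (cv2) and the standard library are available. Lean on these libraries where they do the work, as an engineer would, in place of code of your own. Each camera call takes 0.05 s, during which the arm holds its last target. There are 200 camera calls.

TASK

Load the steel shaft with the blue band into the blue runout fixture: slip its thin end through the yellow gate, under its red bar and the dial gauge, push the spring plunger back with it until the thick end clears the end stop, then lower the thick end into its V so that the shaft lies level, trapped between plunger and end stop with the gauge's tip resting on it, and let go. Do not knock the dial gauge, and leave the brass shaft and everything else on the bench where it is.

Things in the scene. Friction and masses are not known exactly. Their poses are not given: they have to be found in the camera images.
- steel_shaft: Shaft to load: turned steel, 180 mm, 0.3 kg. Thick part 30 mm dia x 115 mm, thin part (nose) 20 mm dia x 65 mm, its last 6 mm tapered to 12 mm dia; 10 mm blue band on the thick part near the shoulder. Origin on the axis, 65 mm from the thick end's face, near the balance point: grip here (clear of supports 20 mm either way). x along the axis to the thin end. Starts level in a lane of the rack.
- nose (a point): Centre of the thin end's tip face, at x = +115 mm of the steel shaft.
- tail (a point): Centre of the thick end's face, at x = -65 mm of the steel shaft.
- brass_shaft: A brass shaft of the same shape with a black band, in the other lane of the rack; to be left there.
- rack: Fixed plywood board, 170 x 180 x 12 mm, origin under its centre, with two lanes along its x at y = +42 and -42 mm. In each lane a shaft rests in two black 90-degree V supports (x -60 to -42 and 28 to 46 mm; tops 43 mm above the table), axis 45 mm above the table, thin end to the rack's +x.
- fixture: Fixed, blue base plate 280 x 100 x 15 mm (x -135 to 145 mm). Origin on the table, x from end stop to spring plunger, z up; heights are above the table. Loaded shaft: axis at y = 0, height 50 mm, thick end's face at x = -110, tip at x = +70 mm. A level shaft cannot pass the gate high enough to clear the end stop: it goes in nose down, about 0.17 rad. Plunger housing x 95 to 135 mm, top 75 mm.
- stop (a point): Top middle of the end stop's face that the thick end rests against: fixture x = -110 mm, y = 0, height 55 mm. Steel block 14 mm thick (x -124 to -110 mm), 40 mm wide. The thick end must come in over it. Press the thick end down into the V before easing back on the spring, else friction on the stop's face can hold it up.
- vee (a point): On the loaded shaft's axis over the V support of the thick part: fixture x = -93 mm, y = 0, height 50 mm. The 90-degree V is 18 mm long (x -102 to -84 mm), its top at 48 mm. Between V and gate the space beside the shaft is free down to the base plate.
- gate (a point): Middle of the gate opening's near face, 55 mm high: fixture x = 20 mm, y = 0. The yellow gate is 14 mm thick (x 20 to 34 mm), 52 mm wide, top 90 mm; opening 28 mm wide, flat floor at 40 mm (carries the thin part). It is closed above by a red bar (15 mm high) clamped with its underside anywhere from 65 to 72 mm: not measured, so feel for it and try a little lower or higher if the nose strikes.
- plunger (a joint): Travel of the brass spring plunger, m: 0 at rest with its flat face (18 mm diameter, axis height 50 mm) at fixture x = 62 mm; grows to at most 0.022 as it is pushed to +x. About 3 N at 0, 5.6 N at 0.008 (shaft loaded), 10.5 N at 0.022. It pushes a released shaft back against the end stop.
- dial: Dial gauge fixed to the fixture above the plunger end (origin same as the fixture's): 54 mm round case, white and blue face, centre at fixture x = 54 mm, height 130 mm, 22 mm thick, held by a black arm up to 175 mm high that stands on the plunger housing.
- stylus (a joint): Lift of the gauge's round steel tip (8 mm ball, at fixture x = 54 mm, y = 0, its underside at 57 mm height when 0), m, at most 0.012; light spring, under 1 N; about 0.003 when the thin part lies under it.
- jar: White plastic jar with lid, 60 mm diameter, 75 mm high, origin under its centre. A bystander.
- tub: White plastic cup, 72 mm diameter, 60 mm high, origin under its centre. A bystander.
- ring_low: Steel bearing ring, 72 mm outside, 22 mm high, lower of a stack of two. A bystander.
- ring_top: The same, upper ring of the stack. A bystander.
- spanner: Spanner, 170 mm long, lying flat. A bystander.
- gauge_case: Dark wooden gauge case 100 x 60 x 30 mm. A bystander.
- oil: Yellow bottle with red cap, 50 mm diameter, 130 mm high. A bystander.
Things that resemble listed ones, but are neither listed nor needed, are in the scene too. What is meant by the steel_shaft is not turquoise, and is the smaller of those in its own colour.

How it is judged (in metres and radians):
On the way, in this order (a step that is already met when the one before it is completed fails the run):
1. the steel shaft is lifted clear of its lane (height (world z) of steel_shaft above 0.065 m and distance of steel_shaft from where it was at the start of the episode above 0.02 m), for 0.1 s.
2. its thin end has passed through the gate under the red bar (x of nose in the frame of fixture above 0.04 m and y of nose in the frame of fixture between -0.014 and 0.014 m and z of nose in the frame of fixture between 0.025 and 0.068 m), for 0.05 s.
3. it has pushed the spring plunger back far enough for the thick end to pass the end stop (value of joint plunger above 0.0075 m), for 0.1 s.
At the end, for the whole second after the job is handed in: Steel shaft released, at rest, level in the fixture: thick end within 4 mm of its place (end stop, V); tip within 7 mm sideways, 5 mm in height; parallel within 0.06 rad; plunger held back 4-12 mm; gauge tip lifted over 1 mm; brass shaft moved under 20 mm, other loose things under 30 mm (x of tail in the frame of fixture between -0.114 and -0.106 m and y of tail in the frame of fixture between -0.004 and 0.004 m and z of tail in the frame of fixture between 0.046 and 0.054 m and y of nose in the frame of fixture between -0.007 and 0.007 m and z of nose in the frame of fixture between 0.045 and 0.055 m and angle between the x axis of steel_shaft and the x axis of fixture, either way round below 0.06 rad and value of joint plunger between 0.004 and 0.012 m and value of joint stylus above 0.001 m and linear speed of steel_shaft below 0.01 m/s and distance of brass_shaft from where it was at the start of the episode below 0.02 m and distance of each of jar, tub, ring_low, ring_top, spanner, gauge_case, oil from where it was at the start of the episode below 0.03 m); the robot touches nothing.
It fails at once if the dial gauge is knocked (more than 20 N on its case, arm or tip) (contact force between dial and anything else above 20 N).
It fails at once if the brass shaft is moved more than 20 mm (distance of brass_shaft from where it was at the start of the episode above 0.02 m).
It fails at once if another loose thing on the bench is moved more than 30 mm (distance of any of jar, tub, ring_low, ring_top, spanner, gauge_case, oil from where it was at the start of the episode above 0.03 m).
It also fails if it takes over 51 s, if anything falls off the work surface, if the arm or the gripper's body presses on something with over 40 N, if the wrist force passes 120 N, or if a joint passes its speed limit or range.

## Working session

There is one attempt and no reset: what is moved stays moved. The work goes in short steps, Python scripts to look and compute and a tool call to move; the robot and the scene stay as the last step left them, time stands still between calls to the robot, and variables do not carry over. Pictures are saved under pics/ and viewed, at most 10 in all, crops included, and the job is handed in when it is done.

Besides the shell and the picture viewer there is one more tool, called after "Request:" as name(argument=value, ...) on one line, values as JSON. carry_out: Moves the arm, as the interface text tells. Its arguments: {"type":"object","properties":{"steps":{"type":"array","items":{"type":"object","properties":{"rot":{"type":"array","items":{"type":"number"}},"linear":{"type":"array","items":{"type":"number"}},"claw":{"type":"number"}}}},"squeeze":{"type":"number"}},"required":["steps"]}

```bash
ls; mkdir -p pics; python3 - <<'E'
from station import status,capture,models
import cv2,numpy as np
s=status.state(); print({k:np.round(v,3).tolist() for k,v in s.items()})
for n in("scene","top"):
    p=capture(n); cv2.imwrite(f"pics/{n}0.png",p["frame"][:,:,::-1])
    print(n,p["xyz"],p["attitude"],np.round(p["camera_matrix"],1).tolist(),p["dist_coeffs"])
    for t in["steel_shaft","nose","tail","brass_shaft","rack","fixture","stop","vee","gate","dial"]:
        print(t,[(np.round(d["centre"],1).tolist(),round(d["score"],2)) for d in models.tip_of(t,p)][:4])
E
```

```text
pics
{'t': 0.0, 'joint_pos': [-1.286, 0.354, 1.634, 0.0, 1.155, -0.002], 'qvel': [0.001, 0.003, -0.001, 0.001, -0.001, 0.002], 'effort': [-0.002, -60.526, -34.207, -0.0, 0.009, -0.0], 'tcp_pos': [176.688, -599.009, 230.557], 'ee_rot': [-3.108, -0.449, 0.0], 'force': [0.492, -0.287, -0.072], 'torque': [0.019, -0.015, -0.052], 'gripper_force': 0.0, 'opening': 85.251}
scene [1518.95398277 -148.81690331  682.66051336] [0.84236098 0.74211601 1.25596429] [[441.5, 0.0, 330.4], [0.0, 441.5, 194.7], [0.0, 0.0, 1.0]] [-0.05390558  0.          0.          0.          0.        ]
steel_shaft [([216.2, 182.2], 0.87), ([222.1, 214.5], 0.83), ([207.2, 311.5], 0.56), ([346.5, 229.2], 0.38)]
nose [([260.9, 214.2], 0.59), ([227.7, 273.6], 0.57)]
tail [([197.3, 177.4], 0.94), ([198.9, 334.6], 0.76)]
brass_shaft [([212.3, 233.7], 0.84), ([195.3, 215.6], 0.71)]
rack [([217.8, 236.0], 0.8)]
fixture [([383.4, 239.4], 0.85)]
stop [([346.4, 225.2], 0.82), ([217.3, 236.2], 0.63)]
vee [([345.7, 229.2], 0.88)]
gate [([393.4, 222.0], 0.73)]
dial []
top [ 412.48532336  -10.4225892  1482.12447111] [ 0.06620827 -0.05113417 -1.57560951] [[509.8, 0.0, 320.1], [0.0, 509.8, 192.4], [0.0, 0.0, 1.0]] [-0.13743113  0.          0.          0.          0.        ]
steel_shaft [([423.9, 92.9], 0.86), ([420.7, 198.9], 0.75), ([430.1, 289.3], 0.66)]
nose [([414.9, 129.2], 0.77), ([387.6, 260.6], 0.67)]
tail [([443.1, 205.9], 0.88), ([428.3, 74.4], 0.69), ([459.6, 299.3], 0.62)]
brass_shaft [([428.5, 177.3], 0.76)]
rack [([419.2, 191.2], 0.8)]
fixture [([278.8, 160.8], 0.98), ([479.0, 155.3], 0.16)]
stop [([314.8, 158.0], 0.71)]
vee [([310.1, 154.1], 0.84), ([423.1, 202.1], 0.43)]
gate [([270.8, 156.3], 0.59)]
dial [([445.9, 208.4], 0.45), ([425.0, 199.1], 0.41)]
```

```bash
python3 - <<'E'
import cv2
a=cv2.imread("pics/top0.png")[50:330,180:520]; cv2.imwrite("pics/topc.png",cv2.resize(a,(728,600),interpolation=cv2.INTER_CUBIC))
a=cv2.imread("pics/scene0.png")[130:370,160:480]; cv2.imwrite("pics/scenec.png",cv2.resize(a,(800,600),interpolation=cv2.INTER_CUBIC))
E
```

```text
(no output)
```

View pics/topc.png

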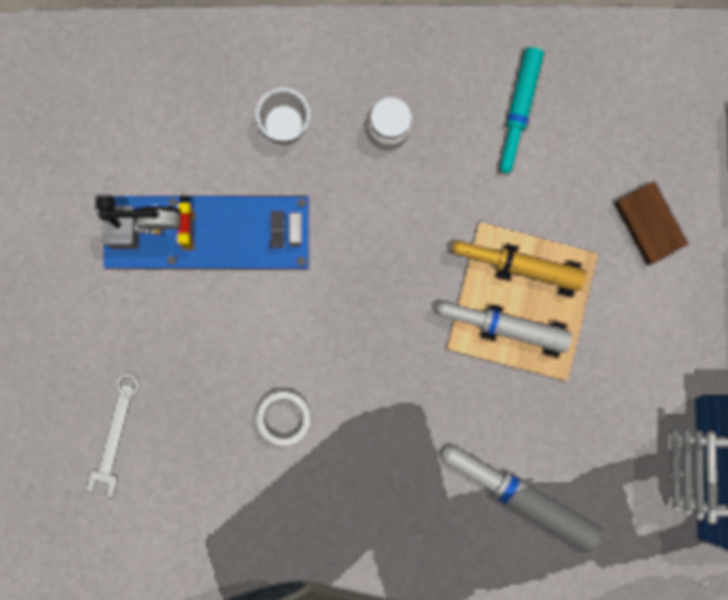

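View pics/scenec.png

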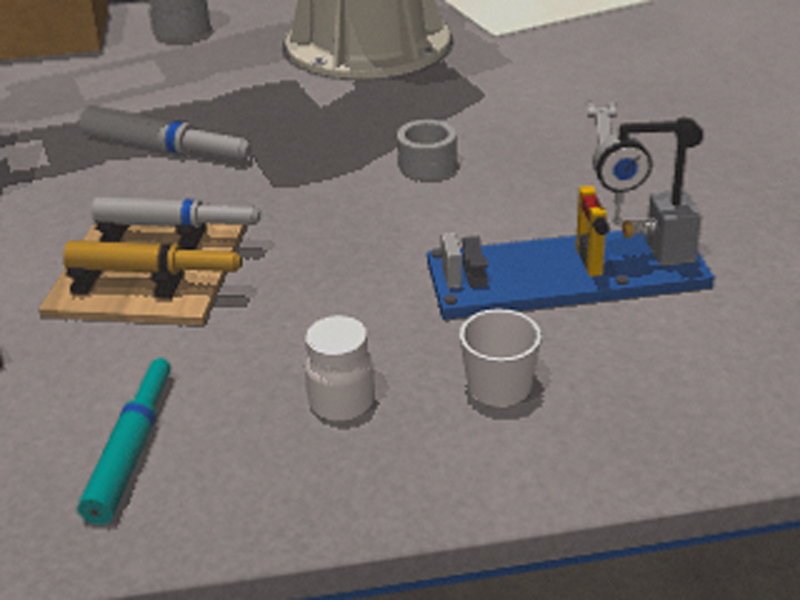

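The top view shows the steel shaft with the blue band in the rack's lower lane (crop about 505,327; the larger grey one at 520,497 is the look-alike). The fixture lies at crop (205,232), with its x axis to image left. The scene view agrees.

```bash
cat > h.py <<'E'
import cv2,numpy as np
from scipy.spatial.transform import Rotation as R
def ray(p,uv):
    q=cv2.undistortPoints(np.asarray(uv,float).reshape(-1,1,2),np.array(p["camera_matrix"]),np.array(p["dist_coeffs"])).reshape(-1,2)
    return np.c_[q[:,0],-q[:,1],-np.ones(len(q))]@R.from_rotvec(p["attitude"]).as_matrix().T
def toz(p,uv,z):
    d=ray(p,uv);o=np.array(p["xyz"]);return o+d*((z-o[2])/d[:,2])[:,None]
def proj(p,X):
    c=(np.atleast_2d(X)-p["xyz"])@R.from_rotvec(p["attitude"]).as_matrix()
    c=c*[1,-1,-1]
    return cv2.projectPoints(c,np.zeros(3),np.zeros(3),np.array(p["camera_matrix"]),np.array(p["dist_coeffs"]))[0].reshape(-1,2)
def tri(ps,uvs):
    A=np.zeros((3,3));b=np.zeros(3)
    for p,uv in zip(ps,uvs):
        d=ray(p,[uv])[0];d/=np.linalg.norm(d);M=np.eye(3)-np.outer(d,d);A+=M;b+=M@np.array(p["xyz"])
    return np.linalg.solve(A,b)
E
python3 - <<'E'
from h import *
from station import capture
P={n:capture(n) for n in("top","scene")}
import pickle;pickle.dump(P,open("P0.pkl","wb"))
for n,p in P.items():
    hsv=cv2.cvtColor(p["frame"],cv2.COLOR_RGB2HSV)
    roi={"top":[(215,300,130,185),(380,470,145,235)],"scene":[(325,450,220,262),(170,262,205,265)]}[n]
    for nm,lo,hi,z,r in(("fix",(95,120,40),(130,255,255),15,roi[0]),("rack",(8,50,120),(19,175,255),12,roi[1])):
        m=cv2.inRange(hsv,lo,hi);k=np.zeros_like(m);k[r[2]:r[3],r[0]:r[1]]=255;m&=k
        m=cv2.morphologyEx(m,cv2.MORPH_OPEN,np.ones((2,2)))
        v,u=np.nonzero(m);up=8
        # pixel corners
        uv=np.r_[np.c_[u-.5,v],np.c_[u+.5,v],np.c_[u,v-.5],np.c_[u,v+.5]]
        X=toz(p,uv,z)[:,:2]
        (c,s,a)=cv2.minAreaRect(X.astype(np.float32));print(n,nm,np.round(c,1),np.round(s,1),round(a,2))
S=[tri([P["top"],P["scene"]],x) for x in (([443.1,205.9],[197.3,177.4]),([387.6,260.6],[0,0]),([420.7,198.9],[222.1,214.5]),([314.8,158],[346.4,225.2]),([310.1,154.1],[345.7,229.2]),([270.8,156.3],[393.4,222]))]
print(np.round(S,1).tolist())
# shaft via rack-agnostic points at z=45
print("mid top",toz(P["top"],[[420.7,198.9],[443.1,205.9]],45).round(1).tolist(),"scene",toz(P["scene"],[[222.1,214.5],[197.3,212]],45).round(1).tolist())
for n,p in P.items():
    hsv=cv2.cvtColor(p["frame"],cv2.COLOR_RGB2HSV)
    r={"top":(395,425,185,215),"scene":(220,245,200,225)}[n]
    m=cv2.inRange(hsv,(100,100,40),(130,255,255));k=np.zeros_like(m);k[r[2]:r[3],r[0]:r[1]]=255;m&=k
    v,u=np.nonzero(m);print("band",n,u.mean(),v.mean(),len(u),toz(p,[[u.mean(),v.mean()]],54).round(1))
E
```

```text
top fix [620.8 163.2] [207.5  97.2] 89.55
top rack [ 524.4 -300.9] [175.3 184.4] 74.72
scene fix [638.2 132.2] [280.6 117.1] 89.2
scene rack [ 548.8 -295.6] [185.1 177.4] 76.98
[[474.7, -327.2, 155.1], [474.6, -362.8, 591.5], [499.4, -282.8, 51.7], [617.6, 22.8, 55.2], [628.1, 27.7, 50.2], [623.7, 145.6, 52.5]]
mid top [[499.7, -281.9, 45.0], [479.4, -345.8, 45.0]] scene [[488.0, -286.3, 45.0], [461.6, -354.4, 45.0]]
band top 410.2368421052632 199.76315789473685 38 [[ 496.9 -250.5   54. ]]
band scene 233.83783783783784 214.35135135135135 37 [[ 508.  -253.4   54. ]]
```

```bash
python3 - <<'E'
from h import *
import pickle
from scipy.optimize import least_squares
P=pickle.load(open("P0.pkl","rb"))
def fr(q,X):
    c,s=np.cos(q[2]),np.sin(q[2]);X=np.atleast_2d(np.array(X,float));return np.c_[q[0]+c*X[:,0]-s*X[:,1],q[1]+s*X[:,0]+c*X[:,1],X[:,2]]
p=P["top"];hsv=cv2.cvtColor(p["frame"],cv2.COLOR_RGB2HSV)
def mask(p,lo,hi,r):
    h=cv2.cvtColor(p["frame"],cv2.COLOR_RGB2HSV);m=cv2.inRange(h,lo,hi);k=np.zeros_like(m);k[r[2]:r[3],r[0]:r[1]]=1;return m*k
m=mask(p,(95,120,40),(130,255,255),(215,340,125,185))
v,u=np.nonzero(m);uv=np.r_[np.c_[u-.5,v],np.c_[u+.5,v],np.c_[u,v-.5],np.c_[u,v+.5]]
c,s,a=cv2.minAreaRect(toz(p,uv,15)[:,:2].astype(np.float32));print("top fix",c,s,a)
# render-match fit: supersampled filled polygons vs mask, both cameras
def poly(p,q,corners,shape=(400,640)):
    im=np.zeros(shape,np.uint8)
    for C in corners:
        pts=proj(p,fr(q,C));h=cv2.convexHull(pts.astype(np.float32)).reshape(-1,2)
        cv2.fillPoly(im,[np.round(h*256).astype(np.int32)],255,cv2.LINE_AA,8)
    return im/255.
def box(x0,x1,y0,y1,z0,z1): return [[x,y,z] for x in(x0,x1) for y in(y0,y1) for z in(z0,z1)]
from scipy.optimize import minimize
fixm={"top":m,"scene":mask(P["scene"],(95,120,40),(130,255,255),(320,455,215,262))}
rm={"top":mask(p,(8,50,100),(19,180,255),(380,470,145,235)),"scene":mask(P["scene"],(8,50,80),(19,180,255),(170,262,205,265))}
for nm,ms,C,q0 in(("fix",fixm,[box(-135,145,-50,50,0,15)],[620,135,1.57]),("rack",rm,[box(-85,85,-90,90,0,12)],[526,-302,1.32])):
    close={k:cv2.morphologyEx(x,cv2.MORPH_CLOSE,np.ones((3,3)))/255. for k,x in ms.items()}
    for cams in(["top"],["scene"],["top","scene"]):
        f=lambda q:sum((np.abs(poly(P[k],[q[0],q[1],q[2]/100],C)-close[k])).sum() for k in cams)
        r=minimize(f,[q0[0],q0[1],q0[2]*100],method="Nelder-Mead",options=dict(initial_simplex=np.array([q0[0],q0[1],q0[2]*100])+np.array([[0,0,0],[8,0,0],[0,8,0],[0,0,5]])));print(nm,cams,r.x.round(2),r.fun)
    q=[r.x[0],r.x[1],r.x[2]/100]
    pts={"fix":{"stop":[-110,0,55],"vee":[-93,0,50],"gate":[20,0,55]},"rack":{"l+":[0,42,45],"l-":[0,-42,45]}}[nm]
    for k,X in pts.items(): print(k,fr(q,X).round(1).tolist(),[proj(P[c],fr(q,X)).round(1).tolist() for c in P])
    for c in P:
        im=P[c]["frame"][:,:,::-1].copy();
    if nm=="fix":qf=q
    else:qr=q
ims=[]
for c,(x0,x1,y0,y1) in{"top":(215,475,120,240),"scene":(165,455,170,270)}.items():
    im=cv2.resize(P[c]["frame"][y0:y1,x0:x1,::-1],None,fx=2.75,fy=2.75,interpolation=cv2.INTER_CUBIC)
    def L(A,col):
        t=(np.array(proj(P[c],A))-[x0,y0]+.5)*2.75
        cv2.polylines(im,[np.round(t).astype(np.int32)],False,col,1)
    L(fr(qf,[[-135,-50,15],[145,-50,15],[145,50,15],[-135,50,15],[-135,-50,15]]),(0,255,255));L(fr(qf,[[-110,-20,55],[-110,20,55]]),(0,255,0));L(fr(qf,[[20,-26,90],[20,26,90]]),(0,255,0))
    L(fr(qr,[[-85,-90,12],[85,-90,12],[85,90,12],[-85,90,12],[-85,-90,12]]),(255,0,255))
    for y in(-42,42):L(fr(qr,[[-70,y,45],[110,y,45]]),(0,0,255))
    ims.append(cv2.copyMakeBorder(im,0,0,0,max(0,800-im.shape[1]),cv2.BORDER_CONSTANT)[:,:797])
o=np.vstack(ims);print(o.shape);cv2.imwrite("pics/ov.png",o[:600,:800])
E
```

```text
top fix (623.5362548828125, 131.42697143554688) (277.12322998046875, 97.22056579589844) 89.54507446289062
fix ['top'] [622.81 129.01 157.36] 1268.4705882352941
fix ['scene'] [625.98 124.65 150.34] 1065.5843137254901
fix ['top', 'scene'] [623.98 128.94 156.31] 2383.01568627451
stop [[623.1, 18.9, 55.0]] [[[314.3, 155.7]], [[343.1, 226.8]]]
vee [[623.3, 35.9, 50.0]] [[[308.3, 156.0]], [[349.8, 227.7]]]
gate [[624.1, 148.9, 55.0]] [[[268.4, 155.7]], [[393.5, 221.3]]]
rack ['top'] [ 527.66 -298.77  131.02] 1534.7725490196076
rack ['scene'] [ 525.34 -300.62  131.16] 1029.6745098039216
rack ['top', 'scene'] [ 527.25 -299.02  129.46] 2611.164705882353
l+ [[486.8, -287.6, 45.0]] [[[422.8, 203.4]], [[221.7, 214.3]]]
l- [[567.7, -310.5, 45.0]] [[[430.1, 175.0]], [[211.1, 232.3]]]
(605, 797, 3)
```

View pics/ov.png

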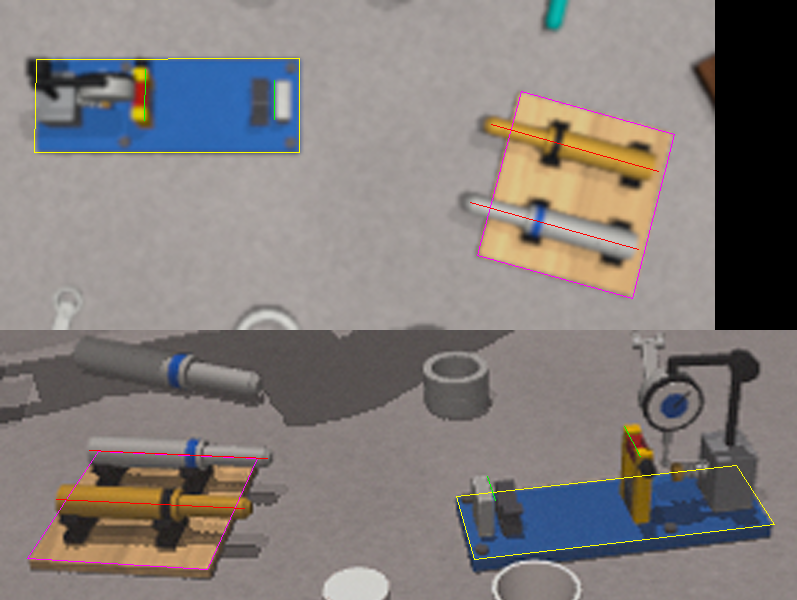

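```bash
cat >> h.py <<'E'
QF=[623.5,129,1.566]; 
def Rm(phi,th):
    x=np.array([np.cos(phi)*np.cos(th),np.sin(phi)*np.cos(th),-np.sin(th)]);y=np.array([np.sin(phi),-np.cos(phi),0]);return np.c_[x,y,np.cross(x,y)]
def rows(targets,start=None):
    """targets: list of (grasp point world, phi, th, n)"""
    from station import status
    s=status.state();p=np.array(s["tcp_pos"]);M=R.from_rotvec(s["ee_rot"]).as_matrix()
    if start: p,M=start
    print("t",round(s["t"],2),"open",round(s["opening"],1),"F",np.round(s["force"],1),"grip",round(s["gripper_force"],1))
    for g,phi,th,n in targets:
        M2=Rm(phi,th);p2=np.array(g)+19*M2[:,2];w=R.from_matrix(M.T@M2).as_rotvec()
        p0,M0=p,M
        for i in range(n):
            q=p0+(p2-p0)*(i+1)/n;l=M.T@(q-p)/1000
            print('{"linear":%s,"rot":%s}'%(np.round(l,4).tolist(),np.round(np.degrees(w/n),2).tolist()))
            M=M@R.from_rotvec(w/n).as_matrix();p=q
        print('--')
    return p,M
def fix(x,y,z,q=None):
    q=q or QF;c,s=np.cos(q[2]),np.sin(q[2]);return [q[0]+c*x-s*y,q[1]+s*x+c*y,z]
def where():
    """grasp point in fixture frame, yaw err, tilt"""
    from station import status
    s=status.state();M=R.from_rotvec(s["ee_rot"]).as_matrix();g=np.array(s["tcp_pos"])-19*M[:,2]
    c,sn=np.cos(QF[2]),np.sin(QF[2]);d=g[:2]-QF[:2]
    print("fix",np.round([c*d[0]+sn*d[1],-sn*d[0]+c*d[1],g[2]],2),"world",g.round(1),"yaw",round(float(np.arctan2(M[1,0],M[0,0])),4),"th",round(float(-np.arcsin(M[2,0])),4),"roll",round(float(M[2,1]),4),"F",np.round(s["force"],1),"t",round(s["t"],2))
E
python3 -c "
from h import *
rows([([486.5,-288,150],1.305,0,15),([486.5,-288,45],1.305,0,5)])"
```

```text
t 1.2 open 85.7 F [ 0.5 -1.3  0.4] grip 0.0
{"linear":[0.0257, -0.0141, 0.0067],"rot":[-0.0, -0.0, -3.89]}
{"linear":[0.0266, -0.0123, 0.0067],"rot":[-0.0, -0.0, -3.89]}
{"linear":[0.0273, -0.0105, 0.0067],"rot":[-0.0, -0.0, -3.89]}
{"linear":[0.028, -0.0086, 0.0067],"rot":[-0.0, -0.0, -3.89]}
{"linear":[0.0285, -0.0067, 0.0067],"rot":[-0.0, -0.0, -3.89]}
{"linear":[0.0289, -0.0047, 0.0067],"rot":[-0.0, -0.0, -3.89]}
{"linear":[0.0292, -0.0028, 0.0067],"rot":[-0.0, -0.0, -3.89]}
{"linear":[0.0293, -0.0008, 0.0067],"rot":[-0.0, -0.0, -3.89]}
{"linear":[0.0293, 0.0012, 0.0067],"rot":[-0.0, -0.0, -3.89]}
{"linear":[0.0291, 0.0032, 0.0067],"rot":[-0.0, -0.0, -3.89]}
{"linear":[0.0288, 0.0052, 0.0067],"rot":[-0.0, -0.0, -3.89]}
{"linear":[0.0284, 0.0071, 0.0067],"rot":[-0.0, -0.0, -3.89]}
{"linear":[0.0279, 0.009, 0.0067],"rot":[-0.0, -0.0, -3.89]}
{"linear":[0.0272, 0.0109, 0.0067],"rot":[-0.0, -0.0, -3.89]}
{"linear":[0.0264, 0.0127, 0.0067],"rot":[-0.0, -0.0, -3.89]}
--
{"linear":[-0.0, 0.0, 0.021],"rot":[-0.0, 0.0, 0.0]}
{"linear":[-0.0, 0.0, 0.021],"rot":[-0.0, 0.0, 0.0]}
{"linear":[-0.0, 0.0, 0.021],"rot":[-0.0, 0.0, 0.0]}
{"linear":[-0.0, 0.0, 0.021],"rot":[-0.0, 0.0, 0.0]}
{"linear":[-0.0, 0.0, 0.021],"rot":[-0.0, 0.0, 0.0]}
--
```

Request:
carry_out(steps=[{"linear": [0.0257,-0.0141,0.0067],"rot": [0,0,-3.89],"claw": -0.4},{"linear": [0.0266,-0.0123,0.0067],"rot": [0,0,-3.89],"claw": -0.4},{"linear": [0.0273,-0.0105,0.0067],"rot": [0,0,-3.89],"claw": -0.4},{"linear": [0.028,-0.0086,0.0067],"rot": [0,0,-3.89],"claw": -0.4},{"linear": [0.0285,-0.0067,0.0067],"rot": [0,0,-3.89],"claw": -0.4}], squeeze=100)

```text
t: 1.62
tcp_pos: [280.7, -494.6, 197.6]
ee_rot: [2.987, 0.972, 0.0]
force: [0.7, -0.9, -0.6]
opening: 59.8
gripper_force: 0.0
```

Request:
carry_out(steps=[{"linear": [0.0289,-0.0047,0.0067],"rot": [0,0,-3.89],"claw": -0.4},{"linear": [0.0292,-0.0028,0.0067],"rot": [0,0,-3.89],"claw": -0.4},{"linear": [0.0293,-0.0008,0.0067],"rot": [0,0,-3.89],"claw": -0.4},{"linear": [0.0293,0.0012,0.0067],"rot": [0,0,-3.89],"claw": -0.4},{"linear": [0.0291,0.0032,0.0067],"rot": [0,0,-3.89],"claw": -0.4}])

```text
t: 2.03
tcp_pos: [384.1, -390.6, 164.1]
ee_rot: [2.78, 1.463, 0.0]
force: [0.8, -0.5, -0.4]
opening: 59.9
gripper_force: 0.0
```

Request:
carry_out(steps=[{"linear": [0.0288,0.0052,0.0067],"rot": [0,0,-3.89],"claw": -0.4},{"linear": [0.0284,0.0071,0.0067],"rot": [0,0,-3.89],"claw": -0.4},{"linear": [0.0279,0.009,0.0067],"rot": [0,0,-3.89],"claw": -0.4},{"linear": [0.0272,0.0109,0.0067],"rot": [0,0,-3.89],"claw": -0.4},{"linear": [0.0264,0.0127,0.0067],"rot": [0,0,-3.89],"claw": -0.4}])

```text
t: 2.45
tcp_pos: [487.5, -286.7, 130.6]
ee_rot: [2.492, 1.912, 0.0]
force: [-0.2, 0.2, 0.3]
opening: 59.9
gripper_force: 0.0
```

```bash
python3 - <<'E'
from h import *
from station import capture,models
where()
p=capture("top");q=capture("scene");where()
a=p["frame"][150:250,350:480,::-1];b=q["frame"][130:260,150:310,::-1]
a=cv2.resize(a,(400,308));b=cv2.resize(b,(400,325));cv2.imwrite("pics/g.png",np.hstack([np.vstack([a,np.zeros((17,400,3),np.uint8)]),b]))
for P,n in((p,"top"),(q,"scene")):
  for t in("nose","tail"):print(n,t,[(np.round(d["centre"],1).tolist(),round(d["score"],2)) for d in models.tip_of(t,P)])
f=lambda x:[486.5+x*np.cos(1.305),-288+x*np.sin(1.305),45]
print(proj(p,[f(115),f(-65),f(0)]).round(1).tolist(),proj(q,[f(115),f(-65),f(0)]).round(1).tolist())
E
```

```text
fix [-416.31  134.01  149.62] world [ 487.5 -286.7  149.6] yaw 1.3086 th 0.0001 roll 0.0004 F [-0.2  0.2  0.3] t 2.45
fix [-414.72  132.97  148.93] world [ 488.5 -285.1  148.9] yaw 1.3106 th -0.001 roll -0.0003 F [-0.3 -0.4 -0.5] t 2.55
top nose [([416.9, 126.4], 0.73), ([384.8, 193.4], 0.71), ([387.0, 259.6], 0.71), ([270.3, 155.9], 0.19)]
top tail [([427.2, 73.2], 0.6)]
scene nose [([259.2, 189.9], 0.93), ([230.1, 275.0], 0.76), ([262.2, 214.6], 0.59), ([327.6, 192.1], 0.43)]
scene tail [([199.5, 179.4], 0.86), ([200.2, 335.1], 0.83), ([193.9, 215.9], 0.58)]
[[383.8, 193.1], [444.9, 209.4], [422.9, 203.5]] [[263.2, 215.8], [198.4, 213.4], [221.5, 214.3]]
```

View pics/g.png

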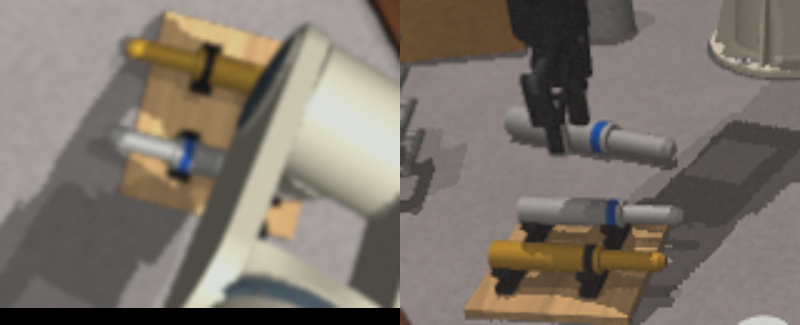

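The open gripper hangs above the shaft, and the nose the networks found (top 385,193) fits my estimate of (384,193). Next I descend and grip.

Request:
carry_out(steps=[{"linear": [0,0,0.025],"claw": -0.4},{"linear": [0,0,0.025],"claw": -0.4},{"linear": [0,0,0.025],"claw": -0.4},{"linear": [0,0,0.02],"claw": -0.4},{"linear": [0,0,0.0095],"claw": -0.4}])

```text
$.steps[0]: bad value
```

Request:
carry_out(steps=[{"claw": -0.4},{"claw": 1},{"claw": 1},{"claw": 1},{"claw": 1}])

```text
$.steps[0]: bad value
```

```bash
python3 - <<'E'
from h import *
where();rows([])
E
```

```text
fix [-417.95  135.43  149.96] world [ 486.1 -288.3  150. ] yaw 1.3041 th 0.0003 roll -0.0 F [ 0.  -1.  -0.5] t 2.75
t 2.75 open 59.6 F [ 0.  -1.  -0.5] grip 0.0
```

Request:
carry_out(steps=[{"linear": [0,0,0.025],"rot": [0,0,0],"claw": -0.4},{"linear": [0,0,0.025],"rot": [0,0,0],"claw": -0.4},{"linear": [0,0,0.025],"rot": [0,0,0],"claw": -0.4},{"linear": [0,0,0.02],"rot": [0,0,0],"claw": -0.4},{"linear": [0,0,0.01],"rot": [0,0,0],"claw": -0.4}])

```text
t: 3.17
tcp_pos: [484.6, -288.1, 23.8]
ee_rot: [-2.496, -1.903, 0.002]
force: [-0.5, 0.1, -0.0]
opening: 59.8
gripper_force: 0.0
```

Request:
carry_out(steps=[{"linear": [0,0,0],"rot": [0,0,0],"claw": 1},{"linear": [0,0,0],"rot": [0,0,0],"claw": 1},{"linear": [0,0,0],"rot": [0,0,0],"claw": 1},{"linear": [0,0,0],"rot": [0,0,0],"claw": 1},{"linear": [0,0,0],"rot": [0,0,0],"claw": 1}])

```text
t: 3.58
tcp_pos: [488.1, -289.0, 27.5]
ee_rot: [2.493, 1.905, 0.002]
force: [3.3, -2.9, 3.3]
opening: 27.3
gripper_force: 98.9
```

```bash
python3 - <<'E'
from h import *
where();rows([])
E
```

```text
fix [-418.61  133.43   46.47] world [ 488.1 -289.    46.5] yaw 1.305 th 0.0013 roll 0.0041 F [ 3.3 -2.9  3.3] t 3.58
t 3.58 open 27.3 F [ 3.3 -2.9  3.3] grip 98.9
```

Request:
carry_out(steps=[{"linear": [0,0,-0.01],"rot": [0,0,0],"claw": 1},{"linear": [0,0,-0.02],"rot": [0,0,0],"claw": 1},{"linear": [0,0,-0.025],"rot": [0,0,0],"claw": 1},{"linear": [0,0,-0.025],"rot": [0,0,0],"claw": 1},{"linear": [0,0,-0.015],"rot": [0,0,0],"claw": 1}])

```text
t: 4.0
tcp_pos: [486.4, -287.7, 123.6]
ee_rot: [2.495, 1.907, 0.0]
force: [0.6, -0.2, -2.9]
opening: 27.5
gripper_force: 98.9
```

```bash
cat >> h.py <<'E'
def avg(n=5,cap="top"):
    from station import status,capture
    P=[];Q=[];F=[]
    for i in range(n):
        pic=capture(cap);s=status.state();P.append(s["tcp_pos"]);Q.append(R.from_rotvec(s["ee_rot"]).as_quat());F.append(s["force"])
    M=R.from_quat(Q).mean().as_matrix();p=np.mean(P,0);g=p-19*M[:,2];c,sn=np.cos(QF[2]),np.sin(QF[2]);d=g[:2]-QF[:2]
    print("AVG fix",np.round([c*d[0]+sn*d[1],-sn*d[0]+c*d[1],g[2]],2),"world",g.round(1),"yaw",round(float(np.arctan2(M[1,0],M[0,0])),4),"th",round(float(-np.arcsin(M[2,0])),4),"roll",round(float(M[2,1]),4),"F",np.mean(F,0).round(1),"sd",np.std(P,0).round(1),"t",round(s["t"],2))
    return (p,M),pic
E
python3 - <<'E'
from h import *
from station import capture,models
s,_=avg()
p=capture("top");q=capture("scene")
for P,n in((p,"top"),(q,"scene")):
  for t in("nose","tail"):print(n,t,[(np.round(d["centre"],1).tolist(),round(d["score"],2)) for d in models.tip_of(t,P)])
g=s[0]-19*s[1][:,2];X=[g+s[1][:,0]*a for a in(115,-65)]
print(proj(p,X).round(1).tolist(),proj(q,X).round(1).tolist())
rows([(fix(-115,0,120),1.566,0.0,15),(fix(-115,0,120),1.566,.17,2),(fix(-115,0,76.8),1.566,.17,3)],s)
E
```

```text
AVG fix [-417.41  134.9   141.48] world [ 486.6 -287.8  141.5] yaw 1.3053 th 0.0004 roll 0.0014 F [ 0.3 -0.  -2.8] sd [0.8 0.5 2.1] t 4.25
top nose [([411.9, 127.6], 0.97), ([387.2, 191.3], 0.79), ([387.6, 261.0], 0.7)]
top tail [([427.3, 74.0], 0.83), ([160.9, 158.5], 0.37)]
scene nose [([228.4, 275.6], 0.91), ([258.1, 190.8], 0.71)]
scene tail [([199.7, 333.1], 0.81), ([191.0, 185.2], 0.67), ([196.8, 178.5], 0.61)]
[[387.9, 190.5], [453.3, 207.8]] [[259.6, 184.2], [192.1, 182.2]]
t 4.55 open 27.2 F [-0.3  0.9 -2.9] grip 98.9
{"linear":[0.0218, 0.0035, 0.0014],"rot":[0.01, 0.0, -1.0]}
{"linear":[0.0217, 0.0039, 0.0014],"rot":[0.01, 0.0, -1.0]}
{"linear":[0.0217, 0.0042, 0.0014],"rot":[0.01, 0.0, -1.0]}
{"linear":[0.0216, 0.0046, 0.0014],"rot":[0.01, 0.0, -1.0]}
{"linear":[0.0215, 0.005, 0.0014],"rot":[0.01, 0.0, -1.0]}
{"linear":[0.0214, 0.0054, 0.0014],"rot":[0.01, 0.0, -1.0]}
{"linear":[0.0213, 0.0057, 0.0014],"rot":[0.01, 0.0, -1.0]}
{"linear":[0.0212, 0.0061, 0.0014],"rot":[0.01, 0.0, -1.0]}
{"linear":[0.0211, 0.0065, 0.0014],"rot":[0.01, 0.0, -1.0]}
{"linear":[0.021, 0.0068, 0.0014],"rot":[0.01, 0.0, -1.0]}
{"linear":[0.0209, 0.0072, 0.0014],"rot":[0.01, 0.0, -1.0]}
{"linear":[0.0207, 0.0076, 0.0014],"rot":[0.01, 0.0, -1.0]}
{"linear":[0.0206, 0.0079, 0.0014],"rot":[0.01, 0.0, -1.0]}
{"linear":[0.0205, 0.0083, 0.0014],"rot":[0.01, 0.0, -1.0]}
{"linear":[0.0203, 0.0086, 0.0014],"rot":[0.01, 0.0, -1.0]}
--
{"linear":[-0.0016, 0.0, -0.0001],"rot":[0.0, -4.87, 0.0]}
{"linear":[-0.0016, 0.0, 0.0],"rot":[0.0, -4.87, 0.0]}
--
{"linear":[0.0024, 0.0, 0.0142],"rot":[-0.0, 0.0, 0.0]}
{"linear":[0.0024, 0.0, 0.0142],"rot":[-0.0, 0.0, 0.0]}
{"linear":[0.0024, 0.0, 0.0142],"rot":[-0.0, 0.0, 0.0]}
--
```

Request:
carry_out(steps=[{"linear": [0.0218,0.0035,0.0014],"rot": [0,0,-1],"claw": 1},{"linear": [0.0217,0.0039,0.0014],"rot": [0,0,-1],"claw": 1},{"linear": [0.0217,0.0042,0.0014],"rot": [0,0,-1],"claw": 1},{"linear": [0.0216,0.0046,0.0014],"rot": [0,0,-1],"claw": 1},{"linear": [0.0215,0.005,0.0014],"rot": [0,0,-1],"claw": 1}])

```text
t: 4.97
tcp_pos: [532.1, -186.2, 113.4]
ee_rot: [-2.409, -2.015, 0.0]
force: [-0.4, -0.7, -3.4]
opening: 27.5
gripper_force: 98.9
```

Request:
carry_out(steps=[{"linear": [0.0214,0.0054,0.0014],"rot": [0,0,-1],"claw": 1},{"linear": [0.0213,0.0057,0.0014],"rot": [0,0,-1],"claw": 1},{"linear": [0.0212,0.0061,0.0014],"rot": [0,0,-1],"claw": 1},{"linear": [0.0211,0.0065,0.0014],"rot": [0,0,-1],"claw": 1},{"linear": [0.021,0.0068,0.0014],"rot": [0,0,-1],"claw": 1}])

```text
t: 5.38
tcp_pos: [577.5, -85.5, 106.3]
ee_rot: [-2.319, -2.119, 0.001]
force: [0.3, -0.4, -3.2]
opening: 27.7
gripper_force: 98.9
```

Request:
carry_out(steps=[{"linear": [0.0209,0.0072,0.0014],"rot": [0,0,-1],"claw": 1},{"linear": [0.0207,0.0076,0.0014],"rot": [0,0,-1],"claw": 1},{"linear": [0.0206,0.0079,0.0014],"rot": [0,0,-1],"claw": 1},{"linear": [0.0205,0.0083,0.0014],"rot": [0,0,-1],"claw": 1},{"linear": [0.0203,0.0086,0.0014],"rot": [0,0,-1],"claw": 1}])

```text
t: 5.8
tcp_pos: [622.7, 15.2, 99.2]
ee_rot: [-2.224, -2.218, 0.001]
force: [0.0, -0.6, -2.8]
opening: 27.2
gripper_force: 98.9
```

Request:
carry_out(steps=[{"linear": [-0.0016,0,0],"rot": [0,-4.87,0],"claw": 1},{"linear": [-0.0016,0,0],"rot": [0,-4.87,0],"claw": 1},{"linear": [0.0024,0,0.0142],"rot": [0,0,0],"claw": 1},{"linear": [0.0024,0,0.0142],"rot": [0,0,0],"claw": 1},{"linear": [0,0,0],"rot": [0,0,0],"claw": 1}])

```text
t: 6.22
tcp_pos: [620.6, 11.3, 68.2]
ee_rot: [2.137, 2.132, -0.187]
force: [-1.6, 0.5, -4.3]
opening: 27.4
gripper_force: 98.9
```

```bash
python3 - <<'E'
from h import *
from station import capture,models
s,p=avg(8);q=capture("scene")
g=s[0]-19*s[1][:,2];X=[g+s[1][:,0]*a for a in(115,-65)]
for P,n in((p,"top"),(q,"scene")):
  for t in("nose","tail","gate","stop","vee"):print(n,t,[(np.round(d["centre"],1).tolist(),round(d["score"],2)) for d in models.tip_of(t,P)][:4])
  print("pred nose tail",proj(P,X).round(1).tolist(),"gate stop",proj(P,[fix(20,0,55),fix(-110,0,55)]).round(1).tolist())
a=p["frame"][110:210,215:355,::-1];b=q["frame"][150:270,320:470,::-1]
a=cv2.resize(a,(400,286),interpolation=cv2.INTER_CUBIC);b=cv2.resize(b,(400,320),interpolation=cv2.INTER_CUBIC);cv2.imwrite("pics/f.png",np.hstack([np.vstack([a,np.zeros((34,400,3),np.uint8)]),b]))
E
```

```text
AVG fix [-115.12    0.27   90.03] world [622.7  13.9  90. ] yaw 1.5667 th 0.1699 roll -0.0001 F [ 0.4  0.1 -3.2] sd [0.7 0.1 0.9] t 6.62
top nose [([413.8, 127.2], 0.89), ([389.4, 261.4], 0.83), ([276.1, 156.3], 0.59)]
top tail [([456.3, 298.9], 0.81), ([336.9, 151.0], 0.73), ([429.7, 73.4], 0.59)]
top gate [([268.9, 156.4], 0.63)]
top stop [([315.0, 155.5], 0.73)]
top vee [([309.6, 153.5], 0.85), ([478.9, 154.4], 0.29)]
pred nose tail [[275.5, 155.2], [339.2, 153.4]] gate stop [[268.3, 155.9], [314.2, 155.8]]
scene nose [([384.0, 218.0], 0.85), ([227.5, 274.3], 0.81), ([259.7, 190.2], 0.72)]
scene tail [([197.8, 332.0], 0.97), ([314.4, 212.9], 0.62), ([196.0, 178.6], 0.62), ([213.5, 232.6], 0.56)]
scene gate [([393.9, 223.0], 0.81)]
scene stop [([346.9, 227.1], 0.95)]
scene vee [([346.5, 229.1], 0.72)]
pred nose tail [[385.3, 216.9], [314.9, 214.2]] gate stop [[393.4, 221.1], [343.1, 226.8]]
```

View pics/f.png

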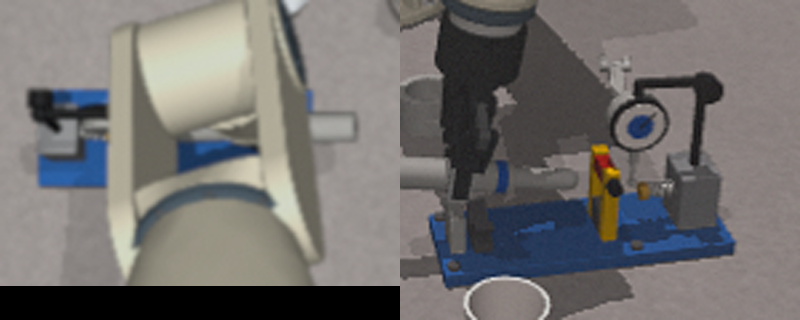

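Nose and gate line up: in the top view both sit near row 156. I go down to the entry line and feed along the shaft axis.

Request:
carry_out(steps=[{"linear": [0.0022,0,0.013],"rot": [0,0,0],"claw": 1},{"linear": [0,0,0],"rot": [0,0,0],"claw": 1},{"linear": [0.006,0,0],"rot": [0,0,0],"claw": 1},{"linear": [0.006,0,0],"rot": [0,0,0],"claw": 1},{"linear": [0.006,0,0],"rot": [0,0,0],"claw": 1}])

```text
t: 7.58
tcp_pos: [622.4, 29.2, 54.6]
ee_rot: [2.137, 2.129, -0.183]
force: [-1.0, 0.5, -3.3]
opening: 26.8
gripper_force: 99.0
```

```bash
python3 -c "
from h import *
avg(6)"
```

```text
AVG fix [-96.53   0.44  73.53] world [622.6  32.5  73.5] yaw 1.5677 th 0.1699 roll -0.0001 F [-0.  -0.2 -3.1] sd [0.1 0.6 0.2] t 7.88
```

Request:
carry_out(steps=[{"linear": [0.005,0,0],"rot": [0,0,0],"claw": 1},{"linear": [0.005,0,0],"rot": [0,0,0],"claw": 1},{"linear": [0.003,0,0],"rot": [0,0,0],"claw": 1},{"linear": [0.002,0,0],"rot": [0,0,0],"claw": 1},{"linear": [0.001,0,0],"rot": [0,0,0],"claw": 1}])

```text
t: 8.3
tcp_pos: [622.7, 44.8, 52.1]
ee_rot: [2.136, 2.129, -0.182]
force: [-0.1, -0.2, -2.7]
opening: 27.2
gripper_force: 99.0
```

```bash
python3 -c "
from h import *
avg(4)"
```

```text
AVG fix [-81.28   0.42  70.85] world [622.7  47.7  70.8] yaw 1.5673 th 0.17 roll -0.0001 F [ 0.2 -0.1 -3.5] sd [0.  0.2 0. ] t 8.5
```

Request:
carry_out(steps=[{"linear": [0.003,0,0],"rot": [0,0,0],"claw": 1},{"linear": [0.003,0,0],"rot": [0,0,0],"claw": 1},{"linear": [0.003,0,0],"rot": [0,0,0],"claw": 1},{"linear": [0.003,0,0],"rot": [0,0,0],"claw": 1},{"linear": [0.003,0,0],"rot": [0,0,0],"claw": 1}])

```text
t: 8.92
tcp_pos: [622.8, 59.4, 49.6]
ee_rot: [2.137, 2.129, -0.182]
force: [1.3, -0.3, -2.5]
opening: 27.4
gripper_force: 99.0
```

```bash
python3 -c "
from h import *
avg(4)"
```

```text
AVG fix [-66.17   0.39  68.29] world [622.8  62.8  68.3] yaw 1.5673 th 0.1698 roll 0.0 F [ 0.3  1.  -3.2] sd [0.  0.3 0. ] t 9.12
```

Request:
carry_out(steps=[{"linear": [0.003,0,0],"rot": [0,0,0],"claw": 1},{"linear": [0.003,0,0],"rot": [0,0,0],"claw": 1},{"linear": [0.003,0,0],"rot": [0,0,0],"claw": 1},{"linear": [0.003,0,0],"rot": [0,0,0],"claw": 1},{"linear": [0,0,0],"rot": [0,0,0],"claw": 1}])

```text
t: 9.53
tcp_pos: [622.8, 71.3, 47.5]
ee_rot: [2.136, 2.129, -0.182]
force: [-0.0, -1.7, -2.2]
opening: 27.4
gripper_force: 99.0
```

Request:
carry_out(steps=[{"linear": [0.002,0,0],"rot": [0,0,0],"claw": 1},{"linear": [0,0,0],"rot": [0,0,0],"claw": 1},{"linear": [0.002,0,0],"rot": [0,0,0],"claw": 1},{"linear": [0,0,0],"rot": [0,0,0],"claw": 1},{"linear": [0,0,0],"rot": [0,0,0],"claw": 1}])

```text
t: 9.95
tcp_pos: [622.8, 74.7, 47.0]
ee_rot: [2.137, 2.129, -0.182]
force: [0.5, -3.4, -2.1]
opening: 27.3
gripper_force: 99.0
```

```bash
python3 -c "
from h import *
avg(4)"
```

```text
AVG fix [-51.1    0.42  65.71] world [622.8  77.9  65.7] yaw 1.5669 th 0.1701 roll -0.0 F [-0.1 -4.3 -1.7] sd [0. 0. 0.] t 10.15
```

Request:
carry_out(steps=[{"linear": [0.0025,0,0],"rot": [0,0,0],"claw": 1},{"linear": [0.0025,0,0],"rot": [0,0,0],"claw": 1},{"linear": [0.0025,0,0],"rot": [0,0,0],"claw": 1},{"linear": [0.0025,0,0],"rot": [0,0,0],"claw": 1},{"linear": [0,0,0],"rot": [0,0,0],"claw": 1}])

```text
t: 10.57
tcp_pos: [622.9, 84.7, 45.4]
ee_rot: [2.136, 2.129, -0.183]
force: [0.9, -7.6, 0.3]
opening: 27.4
gripper_force: 99.0
```

```bash
python3 - <<'E'
from h import *
from station import capture,models
s,p=avg(6);q=capture("scene")
g=s[0]-19*s[1][:,2];X=[g+s[1][:,0]*a for a in(115,-65)]
for P,n in((p,"top"),(q,"scene")):
  for t in("tail","stop","vee"):print(n,t,[(np.round(d["centre"],1).tolist(),round(d["score"],2)) for d in models.tip_of(t,P)][:4])
  print("pred nose tail",proj(P,X).round(1).tolist(),"gate stop",proj(P,[fix(20,0,55),fix(-110,0,55)]).round(1).tolist())
a=p["frame"][110:210,215:355,::-1];b=q["frame"][150:270,320:470,::-1]
a=cv2.resize(a,(400,286),interpolation=cv2.INTER_CUBIC);b=cv2.resize(b,(400,320),interpolation=cv2.INTER_CUBIC);cv2.imwrite("pics/k.png",np.hstack([np.vstack([a,np.zeros((34,400,3),np.uint8)]),b]))
E
```

```text
AVG fix [-41.4    0.35  64.15] world [622.9  87.6  64.1] yaw 1.5671 th 0.1707 roll 0.0 F [-0.1 -7.1  0.4] sd [0.  0.1 0. ] t 10.87
top tail [([431.4, 72.9], 0.7), ([455.2, 303.4], 0.63), ([311.2, 153.4], 0.52), ([312.9, 155.9], 0.4)]
top stop [([313.5, 156.1], 0.87), ([252.3, 155.5], 0.33)]
top vee [([308.4, 154.4], 0.72), ([250.8, 157.0], 0.23)]
pred nose tail [[250.6, 156.7], [312.5, 154.8]] gate stop [[268.3, 155.9], [314.2, 155.8]]
scene tail [([200.1, 178.2], 0.77), ([196.8, 334.5], 0.73), ([343.1, 220.6], 0.64)]
scene stop [([345.3, 229.5], 0.89)]
scene vee [([348.3, 229.4], 0.7)]
pred nose tail [[412.7, 222.2], [344.8, 219.8]] gate stop [[393.4, 221.1], [343.1, 226.8]]
```

View pics/k.png

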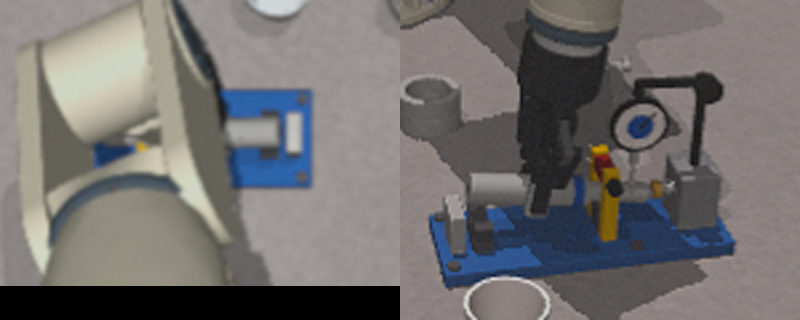

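The scene view shows the nose against the plunger with the tail just inside the stop. An axial force of 7 N means about 12 mm of plunger travel. I push 2 mm further, then level out and lower.

```bash
python3 - <<'E'
from h import *
s,_=avg(4)
rows([(fix(-39.3,.4,63.8),1.567,.17,1),(fix(-39.3,.4,57.0),1.567,.085,4),(fix(-39.3,.4,52),1.566,.02,4),(fix(-39.3,.4,50),1.566,0,3)],s)
E
```

```text
AVG fix [-41.47   0.36  64.16] world [622.9  87.5  64.2] yaw 1.567 th 0.1706 roll 0.0 F [ 0.5 -6.8  0.5] sd [0. 0. 0.] t 11.42
t 11.42 open 27.6 F [ 0.1 -6.9 -0. ] grip 99.0
{"linear":[0.0022, -0.0, -0.0],"rot":[0.0, 0.04, -0.0]}
--
{"linear":[0.0007, 0.0, 0.0017],"rot":[0.0, 1.22, -0.0]}
{"linear":[0.0007, -0.0, 0.0017],"rot":[0.0, 1.22, -0.0]}
{"linear":[0.0006, -0.0, 0.0017],"rot":[0.0, 1.22, -0.0]}
{"linear":[0.0006, 0.0, 0.0017],"rot":[0.0, 1.22, -0.0]}
--
{"linear":[0.0004, -0.0, 0.0012],"rot":[0.0, 0.93, 0.01]}
{"linear":[0.0004, -0.0, 0.0012],"rot":[0.0, 0.93, 0.01]}
{"linear":[0.0004, -0.0, 0.0012],"rot":[0.0, 0.93, 0.01]}
{"linear":[0.0004, -0.0, 0.0013],"rot":[0.0, 0.93, 0.01]}
--
{"linear":[0.0001, -0.0, 0.0007],"rot":[0.0, 0.38, -0.0]}
{"linear":[0.0001, -0.0, 0.0007],"rot":[0.0, 0.38, -0.0]}
{"linear":[0.0001, -0.0, 0.0007],"rot":[0.0, 0.38, -0.0]}
--
```

Request:
carry_out(steps=[{"linear": [0.0022,0,0],"rot": [0,0,0],"claw": 1},{"linear": [0.0007,0,0.0017],"rot": [0,1.22,0],"claw": 1},{"linear": [0.0007,0,0.0017],"rot": [0,1.22,0],"claw": 1},{"linear": [0.0006,0,0.0017],"rot": [0,1.22,0],"claw": 1},{"linear": [0.0006,0,0.0017],"rot": [0,1.22,0],"claw": 1}])

```text
t: 11.83
tcp_pos: [623.0, 87.8, 38.0]
ee_rot: [2.181, 2.174, -0.093]
force: [0.2, -10.9, 3.2]
opening: 26.9
gripper_force: 99.1
```

Request:
carry_out(steps=[{"linear": [0.0004,0,0.0012],"rot": [0,0.93,0],"claw": 1},{"linear": [0.0004,0,0.0012],"rot": [0,0.93,0],"claw": 1},{"linear": [0.0004,0,0.0012],"rot": [0,0.93,0],"claw": 1},{"linear": [0.0004,0,0.0012],"rot": [0,0.93,0],"claw": 1},{"linear": [0,0,0],"rot": [0,0,0],"claw": 1}])

```text
t: 12.25
tcp_pos: [623.2, 88.1, 33.4]
ee_rot: [2.215, 2.207, -0.023]
force: [-1.1, -12.2, 3.3]
opening: 27.4
gripper_force: 99.9
```

```bash
python3 - <<'E'
from h import *
s,_=avg(4)
from station import status
print(status.state()["torque"])
E
```

```text
AVG fix [-40.47   0.1   52.38] world [623.2  88.5  52.4] yaw 1.5675 th 0.0219 roll 0.0005 F [ -0.2 -14.    3.5] sd [0. 0. 0.] t 12.45
[-2.09688232 -0.01348702  0.04488919]
```

```bash
python3 - <<'E'
from h import *
from station import capture
s,p=avg(3);q=capture("scene")
a=p["frame"][120:200,225:335,::-1];b=q["frame"][180:265,325:440,::-1]
a=cv2.resize(a,(400,291),interpolation=cv2.INTER_CUBIC);b=cv2.resize(b,(790,584),interpolation=cv2.INTER_CUBIC);cv2.imwrite("pics/l.png",b)
E
```

```text
AVG fix [-40.44   0.1   52.38] world [623.2  88.6  52.4] yaw 1.5677 th 0.0222 roll 0.0005 F [  0.1 -14.3   3.5] sd [0. 0. 0.] t 12.6
```

View pics/l.png

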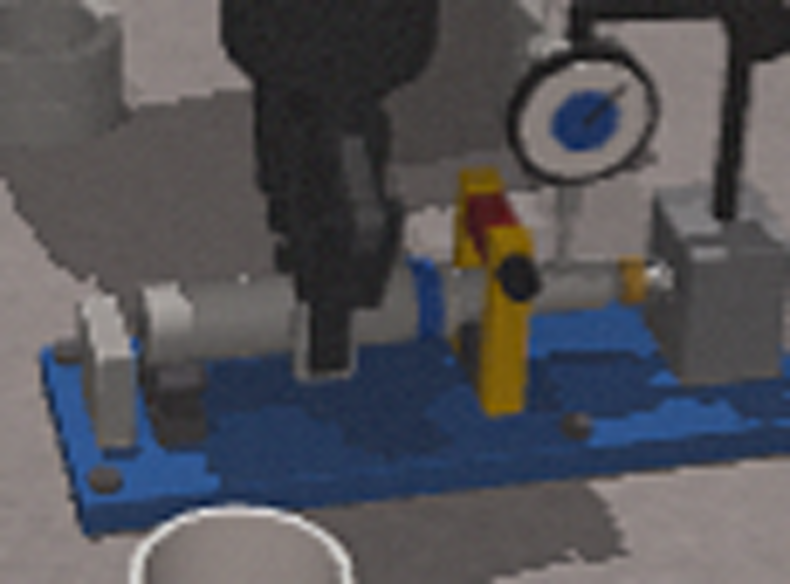

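The shaft is nearly level behind the end stop, with a gap of roughly 5–6 mm (columns 122 to 140 in the crop). The nose is through the gate, under the tip and on the plunger. I finish lowering and back off slightly.

Request:
carry_out(steps=[{"linear": [-0.0005,0,0.0008],"rot": [0,0.4,0],"claw": 1},{"linear": [-0.0005,0,0.0008],"rot": [0,0.4,0],"claw": 1},{"linear": [-0.0005,0,0.0008],"rot": [0,0.4,0],"claw": 1},{"linear": [0,0,0],"rot": [0,0,0],"claw": 1},{"linear": [0,0,0],"rot": [0,0,0],"claw": 1}])

```text
t: 13.07
tcp_pos: [624.1, 88.3, 32.5]
ee_rot: [2.223, 2.218, 0.004]
force: [-3.3, -5.1, 15.0]
opening: 27.4
gripper_force: 101.5
```

```bash
python3 - <<'E'
from h import *
s,_=avg(4)
E
```

```text
AVG fix [-40.69  -0.75  51.47] world [624.1  88.3  51.5] yaw 1.5685 th -0.0007 roll 0.0025 F [-3.6 -5.5 14.6] sd [0. 0. 0.] t 13.27
```

Upward force of 18 N: the thick end is seated in the V. Easing back onto the stop.

Request:
carry_out(steps=[{"linear": [-0.001,0,0],"rot": [0,0,0],"claw": 1},{"linear": [-0.001,0,0],"rot": [0,0,0],"claw": 1},{"linear": [-0.001,0,0],"rot": [0,0,0],"claw": 1},{"linear": [0,0,0],"rot": [0,0,0],"claw": 1},{"linear": [0,0,0],"rot": [0,0,0],"claw": 1}])

```text
t: 13.68
tcp_pos: [624.6, 86.6, 32.3]
ee_rot: [2.223, 2.218, 0.007]
force: [-0.0, 1.2, 10.3]
opening: 27.3
gripper_force: 100.6
```

```bash
python3 - <<'E'
from h import *
s,_=avg(3)
E
```

```text
AVG fix [-42.42  -1.24  51.26] world [624.5  86.6  51.3] yaw 1.5683 th -0.0023 roll 0.0037 F [-0.5  1.7 10.3] sd [0. 0. 0.] t 13.83
```

Request:
carry_out(steps=[{"linear": [-0.001,0,0],"rot": [0,0,0],"claw": 1},{"linear": [-0.001,0,0],"rot": [0,0,0],"claw": 1},{"linear": [-0.001,0,0],"rot": [0,0,0],"claw": 1},{"linear": [0,0,0],"rot": [0,0,0],"claw": 1},{"linear": [0,0,0],"rot": [0,0,0],"claw": 1}])

```text
t: 14.25
tcp_pos: [624.6, 84.0, 32.2]
ee_rot: [2.224, 2.218, 0.007]
force: [-0.9, 3.7, 9.1]
opening: 27.8
gripper_force: 100.5
```

```bash
python3 - <<'E'
from h import *
s,_=avg(3)
E
```

```text
AVG fix [-45.09  -1.27  51.24] world [624.6  83.9  51.2] yaw 1.5682 th -0.0027 roll 0.0038 F [-1.   4.2  9.4] sd [0. 0. 0.] t 14.4
```

Request:
carry_out(steps=[{"linear": [-0.001,0,0],"rot": [0,0,0],"claw": 1},{"linear": [-0.001,0,0],"rot": [0,0,0],"claw": 1},{"linear": [0,0,0],"rot": [0,0,0],"claw": 1},{"linear": [0,0,0],"rot": [0,0,0],"claw": 1},{"linear": [0,0,0],"rot": [0,0,0],"claw": 1}])

```text
t: 14.82
tcp_pos: [624.7, 82.0, 32.3]
ee_rot: [2.224, 2.218, 0.007]
force: [-0.2, 4.4, 9.4]
opening: 27.1
gripper_force: 100.5
```

```bash
python3 - <<'E'
from h import *
s,_=avg(3)
E
```

```text
AVG fix [-47.03  -1.32  51.25] world [624.6  82.   51.2] yaw 1.5681 th -0.0028 roll 0.0039 F [-0.9  3.9  8.9] sd [0. 0. 0.] t 14.97
```

Request:
carry_out(steps=[{"linear": [-0.001,0,0],"rot": [0,0,0],"claw": 1},{"linear": [-0.001,0,0],"rot": [0,0,0],"claw": 1},{"linear": [0,0,0],"rot": [0,0,0],"claw": 1},{"linear": [0,0,0],"rot": [0,0,0],"claw": 1},{"linear": [0,0,0],"rot": [0,0,0],"claw": 1}])

```text
t: 15.38
tcp_pos: [624.8, 81.4, 32.3]
ee_rot: [-2.225, -2.218, -0.01]
force: [-1.1, 11.1, 8.9]
opening: 27.6
gripper_force: 100.4
```

```bash
python3 - <<'E'
from h import *
from station import capture
s,_=avg(3);q=capture("scene")
b=q["frame"][180:265,325:440,::-1]
b=cv2.resize(b,(790,584),interpolation=cv2.INTER_CUBIC);cv2.imwrite("pics/m.png",b)
E
```

```text
AVG fix [-47.74  -1.36  51.26] world [624.6  81.2  51.3] yaw 1.5676 th -0.0044 roll 0.0041 F [-0.2 11.7  9. ] sd [0. 0. 0.] t 15.53
```

View pics/m.png

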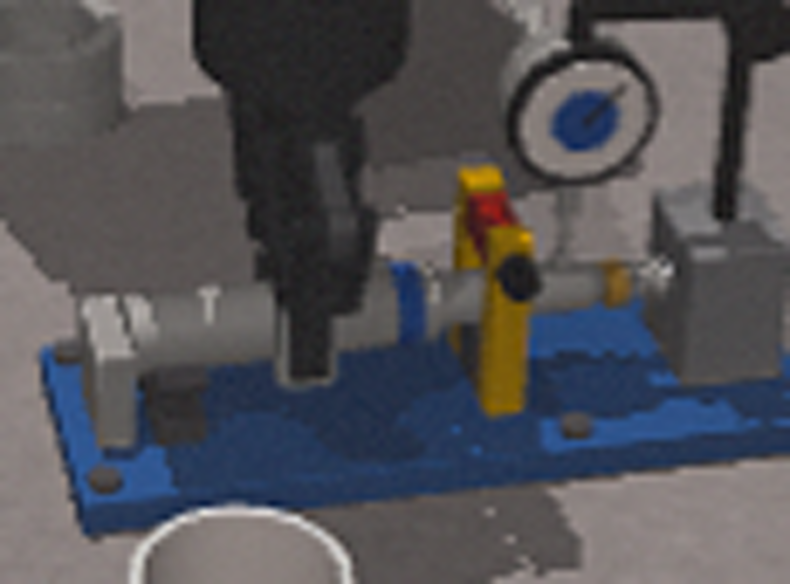

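The thick end is now against the stop and seated in the V: the force stepped from 4 to 12 N and the picture shows no gap. I open and retreat upward.

Request:
carry_out(steps=[{"linear": [0,0,0],"rot": [0,0,0],"claw": -0.4},{"linear": [0,0,0],"rot": [0,0,0],"claw": -0.4},{"linear": [0,0,0],"rot": [0,0,0],"claw": -0.4},{"linear": [0,0,0],"rot": [0,0,0],"claw": -0.4},{"linear": [0,0,-0.005],"rot": [0,0,0],"claw": -0.4}])

```text
t: 16.0
tcp_pos: [622.1, 78.1, 34.7]
ee_rot: [-2.225, -2.216, 0.001]
force: [-0.5, 0.1, 0.4]
opening: 59.7
gripper_force: 0.0
```

Request:
carry_out(steps=[{"linear": [0,0,-0.02],"rot": [0,0,0],"claw": -0.4},{"linear": [-0.005,0,-0.03],"rot": [0,0,0],"claw": -0.4},{"linear": [-0.015,0,-0.03],"rot": [0,0,0],"claw": -0.4},{"linear": [-0.03,0,-0.03],"rot": [0,0,0],"claw": -0.4},{"linear": [-0.03,0,-0.03],"rot": [0,0,0],"claw": -0.4}])

```text
t: 16.42
tcp_pos: [622.3, -1.1, 176.0]
ee_rot: [-2.223, -2.218, -0.001]
force: [1.7, -0.6, -0.1]
opening: 59.9
gripper_force: 0.0
```

Request:
carry_out(steps=[{"linear": [-0.035,0,0],"rot": [0,0,0],"claw": -0.4},{"linear": [-0.035,0,0],"rot": [0,0,0],"claw": -0.4},{"linear": [-0.035,0,0],"rot": [0,0,0],"claw": -0.4},{"linear": [-0.035,0,0],"rot": [0,0,0],"claw": -0.4},{"linear": [-0.02,0,0],"rot": [0,0,0],"claw": -0.4}])

```text
t: 16.83
tcp_pos: [621.6, -164.4, 174.7]
ee_rot: [2.227, 2.215, 0.001]
force: [0.2, -0.2, 0.1]
opening: 59.8
gripper_force: 0.0
```

```bash
python3 - <<'E'
from h import *
from station import capture
s,p=avg(4);q=capture("scene")
a=p["frame"][120:200,220:335,::-1];b=q["frame"][180:265,325:440,::-1]
a=cv2.resize(a,(400,278),interpolation=cv2.INTER_CUBIC);b=cv2.resize(b,(400,296),interpolation=cv2.INTER_CUBIC);cv2.imwrite("pics/n.png",np.hstack([np.vstack([a,np.zeros((18,400,3),np.uint8)]),b]))
E
```

```text
AVG fix [-292.6     0.47  193.42] world [ 621.6 -163.6  193.4] yaw 1.5642 th -0.0004 roll 0.0002 F [ 0.  -0.4  0.5] sd [0.  2.1 0.2] t 17.03
```

View pics/n.png

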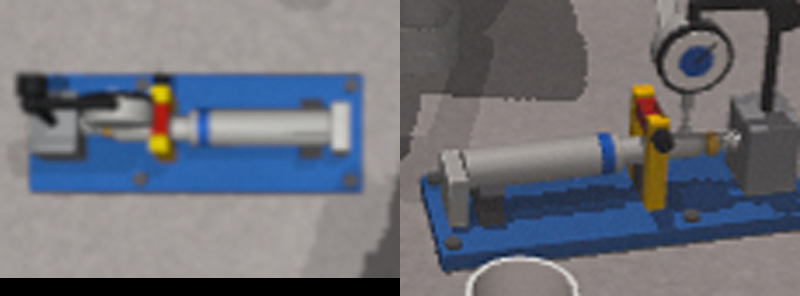

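The shaft lies straight and level: tail against the stop (top crop about 331,127), nose on the plunger under the tip, and the gripper clear. Handing in.

```bash
python3 -c "
from station import order
print(order.hand_in())"
```

```text
the job is handed in; nothing more can be done
None
```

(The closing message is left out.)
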